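# Slide the filter cassette into the air sampler's seat and shut its cover

### The arm

A 6-joint arm with a two-finger parallel gripper is mounted at the origin on the work surface. World frame = base frame: x ahead of the robot, y to its left, z up, the work surface at z = 0. Lengths are in mm, angles in rad, forces in N, time in s.
With the tool pointing down it reaches from about 350 to 975 mm from the base axis. Payload 7.1 kg.
Tool frame: the origin (TCP) lies at the very end of the fingers, on their centre line; the grasp point (between the pads) lies 19 mm behind it; z points along the fingers, y is the line along which they close (so a half turn about z gives the same grasp; the last joint's range is limited). The gripper opens to 88 mm and grips with 3 to 60 N. Pads are 20 mm wide; open, the fingers measure 115 mm over their backs; the gripper's body (75 mm by 178 mm) begins 61 mm behind the grasp point.
Start: joints at [1.248, 0.423, 1.63, -0, 1.089, -0.019], TCP at [186.936, 596.372, 222.675] pointing down, gripper open.
Joint ranges: [-3, 3], [-0.9, 2.11], [0.09, 2.58], [-1.31, 4.45], [0.11, 2.69], [-2.54, 2.54]. Speed limits (rad/s): [2.39, 2.39, 3.01, 3.14, 3.14, 3.14].

### API

Orientations are given as a rotation vector (axis times angle).
In Python, from workcell import ctrl gives the robot as it stands. The module is installed in compiled form; this text tells all that it offers.
- The arm moves only by the shell command python3 -m inch 'ROWS'. ROWS is JSON, a list of rows, each a list of 7 numbers: the shift along the tool's x, y, z scaled (see below), then the turn, a rotation vector about the tool's x, y, z scaled (see below), then the closure, from -1 (fully open) to 1 (shut). In form: [[tx, ty, tz, wx, wy, wz, hand], ...]. A call has 1 to 10 rows; each row is the pose to reach, as a shift and turn from the pose commanded when the call began, along the tool's axes at that moment; what a row does not reach only later rows make up. The controller multiplies each number of a shift by 0.15 m and each number of a turn by pi/4 rad. A row lasts 1/8 s, in which the tool goes at most 62.5 mm and 10.7 degrees, less where a joint would pass 70% of its speed; a pose out of reach is approached as far as the arm can. A call with a number of a shift or a turn outside -1 to 1 is refused whole. A call with a gripper value outside its range is refused whole. The fingers move at their own pace and stop on an object; the grip force is fixed at half the most. Time passes only in rows, so rows that repeat a pose let the fingers close. It gives the time, the measured TCP pose, the force, the opening and the grip force at its end, in the units of the state.
- ctrl.get_obs(): the state, without advancing time (a new reading comes with each control period).
- ctrl.get_image(name): name is "scene" or "side" or "wrist"; returns the picture (384x512x3 uint8, red, green, blue); there is no depth.
- ctrl.camera_params(name): a dict with "vfov" (degrees; the focal length in pixels is half the picture's height over the tangent of half this angle, whatever the lens; pixels are square), "cx", "cy" (the principal point, pixels), "eye" and "attitude" of the camera in the world; the wrist camera has in their place "tool_from_camera" (4x4, takes a point from camera to tool coordinates, whose origin is the TCP and whose axes are the flange's). Camera axes: x right, y up, looking along -z (the intrinsics and any distortion apply to the point x, -y, -z); pixel columns grow to the right and rows downward; lengths in mm; the calibration is good to about 2 mm. A picture is of the moment at which its call begins: read the wrist's pose just before it. camera_params takes no time and is no camera call.
- ctrl.close_job(): hands the job in; it is judged then, once.
The state is a dict: "t": time; "qpos": joint angles; "qvel": joint speeds; "joint_torque": joint torques, N m; "ee_pos": TCP position; "orientation": TCP orientation; "ft_force": force on the tool from outside, world axes, zero at the start; "moment": the same for the moment, N m; "width": finger opening in mm; "grasp_force": force on a finger pad.
Only numpy, scipy, OpenCV 4.12 (cv2) and the standard library are available. Lean on these libraries where they do the work, as an engineer would, in place of code of your own. Each camera call takes 0.05 s, during which the arm holds its last target. There are 200 camera calls.

### The job

Load the air sampler: the filter cassette lying on its black deck is already weighed, so do not pick it up or squeeze it, but nudge it gently along the deck by its edge with a fingertip until it drops flat into the round seat. Then push the hinged grille cover over and fully shut on top of it, and draw the hand clear. Leave everything else where it is, including the red dust cap on the deck and the spare cassette in its dish on the bench.

Things in the scene. Friction and masses are not known exactly. Their poses are not given: they have to be found in the camera images.
- sampler: the air sampler, a black plastic housing fixed to the bench, 180 mm (x) by 310 mm (y). Origin at the centre of its underside, z up. Its flat deck lies 50 mm above the origin and is clear from y = -95 mm to y = +155 mm; a hump with a grille, 40 mm higher than the deck, fills the -y end beyond that.
- seat (a point): centre of the round seat in the deck, at the height of the deck; axes as the sampler's. The seat is a flat-bottomed recess 57 mm across and 7 mm deep with a small chamfer, a grey steel screen for its floor. It lies 55 mm from the sampler's origin along the sampler's y.
- cassette: the loose filter cassette: a flat white disc 53 mm across and 8 mm thick, about 25 g. Origin at the centre of its underside, z up. It starts flat on the deck (origin at deck height), on the hump's side of the seat. Dropped home, its origin is 7 mm below the deck and its top stands 1 mm proud of the deck; nothing holds it there but its own weight.
- cover (a joint): the hinged grille cover, rad: 0 is shut (flat over the seat), 1.57 stands straight up, 2.0 is the stop; opening lifts its free edge up and over towards the sampler's +y. It starts standing open. A stiff hinge: it stays where it is left, and about 1 N at its free edge moves it. Plate 68 mm wide, reaching 72 mm from the hinge axis, 4 mm thick with the axis at mid-thickness, plus a 9 mm tab.
- cover_hinge (a point): middle of the cover's hinge axis, 5 mm above the deck and 36 mm from the seat's centre, on the side away from the hump (+y of the sampler); axes as the sampler's. The axis runs along the sampler's x. From here the shut cover reaches in -y over the seat. The deck beyond the hinge (+y) is bare for 64 mm.
- cover_tab (a point): top face of the orange tab, 22 mm wide, at the middle of the cover's free edge, 76 mm from the hinge axis; 7 mm above the deck when the cover is shut.
- dust_cap: red dust cap, 26 mm across and 18 mm high, standing loose on the deck at the corner of the sampler beyond the hinge (+x, +y of the sampler). Leave it alone.
- petri_dish: clear dish 68 mm across and 14 mm high on the blue mat, with a spare cassette in it. Leave it alone.
- wash_bottle: white bottle with a steel cap, 48 mm across and 95 mm high, on the mat. Leave it alone.
- solder_reel: blue reel of solder lying flat, 60 mm across and 40 mm high, on the mat. Leave it alone.
- screwdriver: yellow-handled screwdriver, 170 mm long, lying on the mat. Leave it alone.
- scissors: orange-handled scissors, about 165 mm long, lying on the mat. Leave it alone.
Not all that is in view belongs to the job. Of the things like the cassette, leave any that is turquoise; of the rest the smaller one is meant.

How it is judged:
By the outcome, as a careful person would: the job done as asked, in the order asked, and still so for the second after the job is handed in, with the robot touching nothing.
It also fails if it takes over 48 s, if anything falls off the work surface, if the arm or the gripper's body presses on something with over 40 N, if the wrist force passes 120 N, or if a joint passes its speed limit or range.

## Working session

There is one attempt and no reset: what is moved stays moved. The work goes in short steps, Python scripts to look and compute and a shell command to move; the robot and the scene stay as the last step left them, time stands still between calls to the robot, and variables do not carry over. Pictures are saved under pics/ and viewed, at most 10 in all, crops included, and the job is handed in when it is done.

```bash
mkdir -p pics; ls; python3 - <<'E'
from workcell import ctrl
import cv2,json
o=ctrl.get_obs();print(o)
for n in("scene","side","wrist"):
    print(n,ctrl.camera_params(n))
    cv2.imwrite(f"pics/{n}0.png",ctrl.get_image(n)[:,:,::-1])
E
```

```text
pics
{'t': 0.0, 'qpos': array([ 1.24799740e+00,  4.23849041e-01,  1.63068370e+00, -3.06757214e-05,
        1.08857112e+00, -1.89962565e-02]), 'qvel': array([-0.00098477, -0.00054759, -0.00014961, -0.00122349,  0.00090392,
        0.00017739]), 'joint_torque': array([-1.80122373e-03, -5.44649506e+01, -2.73658633e+01,  6.43093348e-02,
        2.30150786e-02, -1.29449654e-04]), 'ee_pos': array([186.7767705 , 595.86494583, 221.89904079]), 'orientation': array([-4.75321945e-01, -3.10519265e+00,  2.34631188e-03]), 'ft_force': array([-0.38063301,  0.34796809,  0.09102175]), 'moment': array([ 0.00207904, -0.03231637,  0.03206186]), 'grasp_force': 0.0, 'width': 88.08471544752891}
scene {'vfov': 42.31667509666788, 'cx': 260.535876322973, 'cy': 195.71513586965787, 'eye': array([1261.1715003 , -196.13557508, 1050.08550567]), 'attitude': array([0.56512902, 0.41971158, 1.27527948])}
side {'vfov': 43.69612141787349, 'cx': 255.9154944858223, 'cy': 194.3893927792768, 'eye': array([  31.17535091, -977.58988055,  997.39680623]), 'attitude': array([ 0.86012032, -0.206803  , -0.44988947])}
wrist {'vfov': 65.29177694730241, 'cx': 256.9470576329379, 'cy': 192.9727023338364, 'tool_from_camera': array([[-3.38505503e-04,  9.57801574e-01,  2.87430044e-01,
         7.87142913e+01],
       [ 9.99999860e-01,  2.07096363e-04,  4.87590760e-04,
         5.19425299e-01],
       [ 4.07489480e-04,  2.87430168e-01, -9.57801510e-01,
        -1.62521292e+02],
       [ 0.00000000e+00,  0.00000000e+00,  0.00000000e+00,
         1.00000000e+00]])}
```

```bash
python3 - <<'E'
import cv2,numpy as np
a=[cv2.imread(f"pics/{n}0.png") for n in("scene","side","wrist")]
cv2.imwrite("pics/s0x.png",cv2.resize(a[0],(768,576)))
E
```

```text
(no output)
```

View pics/s0x.png

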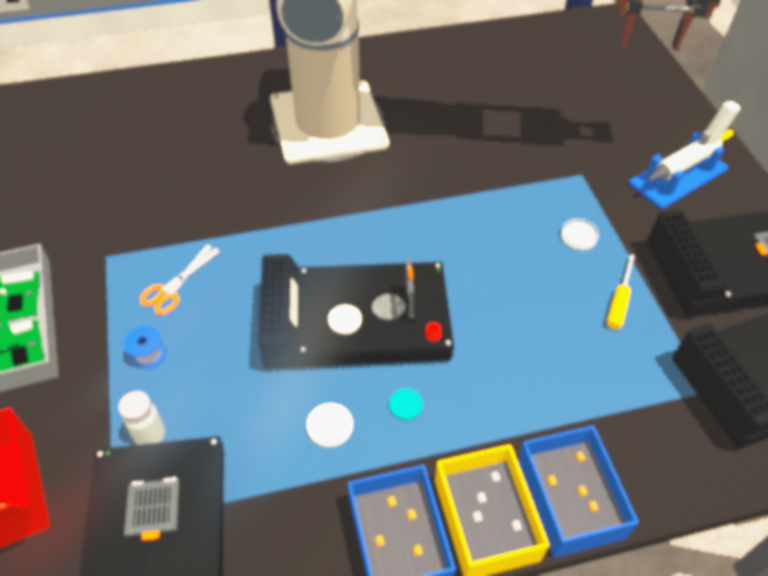

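View pics/side0.png

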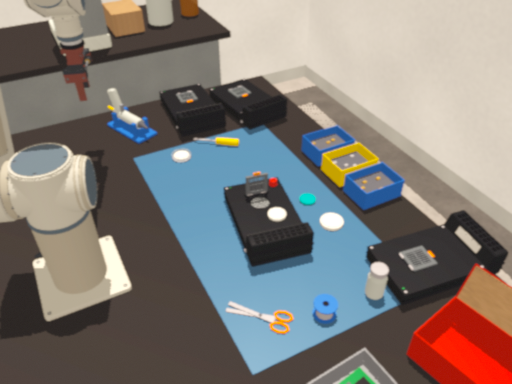

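```bash
cat > h.py <<'E'
from workcell import ctrl
import cv2,numpy as np
from scipy.spatial.transform import Rotation as R
def cam(n,o=None):
    p=ctrl.camera_params(n);f=192/np.tan(np.radians(p['vfov']/2))
    if n=='wrist':
        o=o or ctrl.get_obs();T=p['tool_from_camera'];Rt=R.from_rotvec(o['orientation']).as_matrix()
        return f,p['cx'],p['cy'],Rt@T[:3,3]+o['ee_pos'],Rt@T[:3,:3]
    return f,p['cx'],p['cy'],np.array(p['eye']),R.from_rotvec(p['attitude']).as_matrix()
def cast(c,uv,z):
    f,cx,cy,e,A=c;d=A@np.array([(uv[0]-cx)/f,-(uv[1]-cy)/f,-1]);return e+d*(z-e[2])/d[2]
def proj(c,P):
    f,cx,cy,e,A=c;q=A.T@(np.array(P)-e);return cx-f*q[0]/q[2],cy+f*q[1]/q[2]
def blobs(m,amin=20):
    n,l,s,ce=cv2.connectedComponentsWithStats(m.astype(np.uint8))
    return [(ce[i].round(1),s[i]) for i in range(1,n) if s[i][4]>=amin]
E
python3 - <<'E'
from h import *
for n,box in(("scene",(150,160,320,330)),("side",(180,150,350,270))):
    im=cv2.imread(f"pics/{n}0.png");hsv=cv2.cvtColor(im,cv2.COLOR_BGR2HSV);c=cam(n)
    x0,y0,x1,y1=box
    k=np.zeros(im.shape[:2],bool);k[y0:y1,x0:x1]=1
    H,S,V=cv2.split(hsv)
    for nm,m,z in(("white",(V>170)&(S<70),58),("red",((H<6)|(H>174))&(S>150)&(V>90),60),("orange",(H>6)&(H<18)&(S>110)&(V>90),120),("cyan",(H>82)&(H<95)&(S>120),8),("grey",(V>70)&(V<165)&(S<60),50)):
        for ce,s in blobs(m&k,12): print(n,nm,ce,s,cast(c,ce,z).round(1))
E
```

```text
scene white [195.5 201.3] [193 186   6  32 168] [ 505.3 -155.6   58. ]
scene white [254.9 204.2] [249 197  12  15 147] [549.1 -13.8  58. ]
scene white [229.4 212.2] [218 202  24  21 377] [558.  -80.5  58. ]
scene white [219.4 282.8] [204 268  32  31 786] [ 741.1 -142.6   58. ]
scene red [288.5 220.7] [283 214  12  14 143] [618.1  53.   60. ]
scene orange [273.9 181.9] [272 177   5  10  35] [539.3  35.6 120. ]
scene cyan [270.1 269.1] [259 259  23  21 395] [708.2 -15.7   8. ]
scene grey [183.1 172.4] [176 171  19   8  24] [ 397.6 -170.7   50. ]
scene grey [273.2 193.9] [269 174  13  38 150] [522.6  40.9  50. ]
scene grey [291.4 176.6] [289 175   6   5  19] [478.5 102.3  50. ]
scene grey [204.  210.4] [ 174  176   70   69 3067] [ 532.  -139.6   50. ]
scene grey [260.6 204. ] [247 195  24  20 213] [546.1   1.7  50. ]
scene grey [298.7 227.6] [296 223   6   9  26] [637.   73.9  50. ]
scene grey [238.1 318.6] [179 297 141  33 595] [ 829.7 -120.3   50. ]
scene grey [310.2 322. ] [299 313  21  17 272] [874.2  27.   50. ]
scene grey [268.1 326.5] [244 322  39   8 183] [862.3 -62.6  50. ]
sid
[... 302 characters left out ...]
  14 222] [562.3 -80.2  58. ]
side white [331.3 220.7] [319 212  26  20 390] [ 686.1 -180.6   58. ]
side red [272.8 182.2] [269 178   9  10  71] [622.7  51.5  60. ]
side orange [256.5 173.6] [254 172   6   4  19] [561.6  45.2 120. ]
side cyan [307.1 198.7] [299 193  17  13 182] [711.2 -16.7   8. ]
side grey [322.5 178.3] [291 150  59  59 397] [780.4   5.7  50. ]
side grey [342.9 160.9] [333 154  17  15 134] [894.4  53.7  50. ]
side grey [256.3 184.7] [244 173  24  24 384] [576.5  75.6  50. ]
side grey [265.4 206.4] [250 197  38  26 225] [552.5 -29.6  50. ]
side grey [184.3 261. ] [180 245  14  25 175] [ 257.8 -122.9   50. ]
side grey [244.9 249.9] [243 248   4   5  14] [ 418.1 -161.4   50. ]
```

```bash
cat >> h.py <<'E'
def go(P,yaw=None):
    "units for shift to world P and turn about tool z so that tool x points at world angle yaw (deg)"
    o=ctrl.get_obs();M=R.from_rotvec(o['orientation']).as_matrix()
    s=M.T@(np.array(P)-o['ee_pos'])/150
    w=np.zeros(3)
    if yaw is not None:
        a=np.radians(yaw);X=np.array([np.cos(a),np.sin(a),0]);Z=np.array([0,0,-1.]);T=np.array([X,np.cross(Z,X),Z]).T
        w=R.from_matrix(M.T@T).as_rotvec()/(np.pi/4)
    print('pos',o['ee_pos'].round(1),'t',round(o['t'],2),'F',o['ft_force'].round(1),'w',round(o['width'],1),'units',s.round(3),w.round(3))
E
python3 -m inch '[[-1,-0.85,0,0,0,0.92,-1],[-1,-0.85,0,0,0,0.92,-1],[-1,-0.85,0,0,0,0.92,-1],[-1,-0.85,0,0,0,0.92,-1]]'; python3 -c "
from h import *;go((565,0,222),80)"
```

```text
t: 0.65
ee_pos: [293.1, 426.6, 222.5]
orientation: [1.554, 2.73, -0.002]
ft_force: [0.3, 0.6, -0.8]
width: 87.9
grasp_force: 0.0
pos [293.1 426.6 222.5] t 0.65 F [ 0.3  0.6 -0.8] w 87.9 units [-3.371  0.108  0.006] [-0.001  0.002  0.904]
```

```bash
python3 -m inch '[[-1,0.05,0,0,0,0.9,-1],[-1,0.05,0,0,0,0.9,-1],[-1,0.05,0,0,0,0.9,-1],[-1,0.05,0,0,0,0.9,-1]]' | head -2; python3 -c "
from h import *;go((565,0,222),80)"
```

```text
t: 1.15
ee_pos: [376.9, 303.6, 222.6]
pos [376.9 303.6 222.6] t 1.15 F [-0.3  0.2  0.1] w 87.6 units [-1.782  1.58   0.004] [-0.     0.001  0.005]
```

```bash
python3 -m inch '[[-0.9,0.8,0,0,0,0,-1],[-0.9,0.8,0,0,0,0,-1],[-0.9,0.8,0,0,0,0,-1],[-0.9,0.8,0,0,0,0,-1]]' | head -2;python3 -m inch '[[-0.9,0.8,0,0,0,0,-1],[-0.9,0.8,0,0,0,0,-1],[-0.9,0.8,0,0,0,0,-1],[-0.9,0.8,0,0,0,0,-1],[-0.9,0.8,0,0,0,0,-1]]' | head -2; python3 -c "
from h import *;go((565,0,222),80)
import pickle
o=ctrl.get_obs();im=ctrl.get_image('wrist');pickle.dump((o,im),open('w1.pkl','wb'));cv2.imwrite('pics/w1.png',im[:,:,::-1])"
```

```text
t: 1.65
ee_pos: [474.2, 150.0, 222.6]
t: 2.28
ee_pos: [568.3, 1.2, 222.2]
pos [568.3   1.2 222.2] t 2.27 F [ 0.1 -0.1 -0.7] w 87.9 units [-0.011 -0.02   0.001] [-0.002 -0.     0.016]
```

View pics/w1.png

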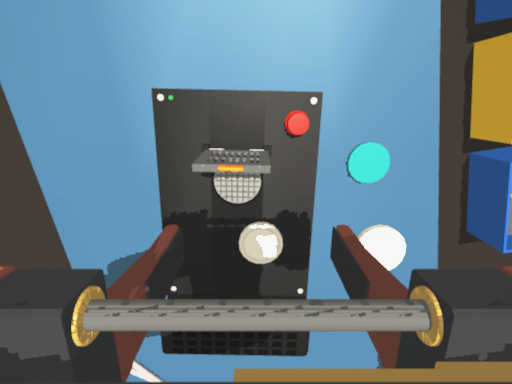

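```bash
python3 - <<'E'
from h import *
import pickle
o,im=pickle.load(open('w1.pkl','rb'));c=cam('wrist',o)
hsv=cv2.cvtColor(im,cv2.COLOR_RGB2HSV);H,S,V=cv2.split(hsv)
def box(x0,y0,x1,y1):
    k=np.zeros(V.shape,bool);k[y0:y1,x0:x1]=1;return k
sc=[]
for b in((154,92,166,103),(308,95,320,106),(168,284,180,295),(294,286,306,297)):
    bl=blobs((V>120)&(S<80)&box(*b),3);p=max(bl,key=lambda q:q[1][4]);sc.append(cast(c,p[0],51)[:2]);print('screw',p[0],sc[-1].round(1))
sc=np.array(sc);print('yaw y',np.degrees(np.arctan2(*(sc[0]-sc[2])[::-1])),np.degrees(np.arctan2(*(sc[1]-sc[3])[::-1])),'x',np.degrees(np.arctan2(*(sc[1]-sc[0])[::-1])),np.degrees(np.arctan2(*(sc[3]-sc[2])[::-1])), 'len',[np.linalg.norm(sc[i]-sc[j]).round(1) for i,j in((0,2),(1,3),(0,1),(2,3))])
m=((V>95)&box(230,212,292,272)).astype(np.uint8)
ct=max(cv2.findContours(m,0,1)[0],key=cv2.contourArea)
P=np.array([cast(c,p[0],54)[:2] for p in cv2.convexHull(ct)],np.float32)
print('cass px',cv2.minEnclosingCircle(ct),'fit',cv2.fitEllipse(P))
g=((V>85)&(S<60)&box(208,174,268,208)).astype(np.uint8);g=cv2.morphologyEx(g,cv2.MORPH_CLOSE,np.ones((7,7)))
ct=max(cv2.findContours(g,0,1)[0],key=cv2.contourArea)[:,0]
print('seat px box',cv2.boundingRect(ct))
e=np.array([cast(c,p,46)[:2] for p in ct if p[1]>180]);
A=np.c_[2*e,np.ones(len(e))];s=np.linalg.lstsq(A,(e**2).sum(1),rcond=None)[0];print('seat circ',s[:2].round(1),'r',np.sqrt(s[2]+s[:2]@s[:2]).round(1))
for nm,mm,z in(('red',((H<6)|(H>174))&(S>150)&(V>90)&box(280,105,315,140),68),('tab',(H>5)&(H<22)&(S>130)&box(205,155,260,180),131)):
    for ce,st in blobs(mm,15):print(nm,ce,st,cast(c,ce,z).round(1))
# deck outline corners at +y end, z=50
for p in((152,89),(323,93)):print('corner',cast(c,p,50).round(1))
E
```

```text
screw [160.   96.9] [480.6 102.3]
screw [313.5 100.3] [641.   72.5]
screw [173.4 288.2] [ 438.1 -128.3]
screw [299.8 290.6] [ 598.2 -157.9]
yaw y 79.55298166078772 79.47893194540772 x -10.532139807989394 -10.485002406376985 len [np.float64(234.5), np.float64(234.3), np.float64(163.1), np.float64(162.8)]
cass px ((260.31817626953125, 242.5), 22.368637084960938) fit ((559.0311279296875, -81.62512969970703), (54.35883712768555, 57.38786697387695), 169.52818298339844)
seat px box (213, 174, 49, 30)
seat circ [544.3  -2.1] r 27.5
red [296.5 122.6] [284 110  26  26 502] [618.3  53.9  68. ]
tab [230.2 167.4] [217 164  27   8 136] [550.   30.8 131. ]
corner [474.  111.5  50. ]
corner [651.9  78.2  50. ]
```

```bash
python3 -c "
from h import *;go((563.5,-126.8,120),95);go((563.5,-126.8,54.5),95)"
```

```text
pos [568.1   1.6 222.3] t 2.33 F [ 0.1  0.5 -0.9] w 88.1 units [-0.85   0.108  0.682] [-0.002 -0.    -0.317]
pos [568.1   1.6 222.3] t 2.33 F [ 0.1  0.5 -0.9] w 88.1 units [-0.85   0.109  1.118] [-0.002 -0.    -0.317]
```

```bash
python3 -m inch '[[-0.85,0.11,0,0,0,-0.32,0.41],[-0.85,0.11,0,0,0,-0.32,0.41],[-0.85,0.11,0.3,0,0,-0.32,0.41],[-0.85,0.11,0.6,0,0,-0.32,0.41],[-0.85,0.11,0.68,0,0,-0.32,0.41],[-0.85,0.11,0.68,0,0,-0.32,0.41],[-0.85,0.11,0.68,0,0,-0.32,0.41]]' | head -2; python3 -c "
from h import *;go((563.5,-126.8,54.5),95)
import pickle
o=ctrl.get_obs();im=ctrl.get_image('wrist');pickle.dump((o,im),open('w2.pkl','wb'));cv2.imwrite('pics/w2.png',im[:,:,::-1])
c=cam('wrist',o)
print(proj(c,(559.5,-81,58)),proj(c,(544.5,-3,50)))"
```

```text
t: 3.2
ee_pos: [566.1, -127.9, 122.4]
pos [ 566.1 -127.9  122.4] t 3.2 F [0.5 0.7 0.6] w 26.2 units [ 0.009 -0.018  0.453] [0.003 0.001 0.004]
(np.float64(252.97251918529753), np.float64(147.25062097072566)) (np.float64(241.3898241659369), np.float64(33.4019909162657))
```

View pics/w2.png

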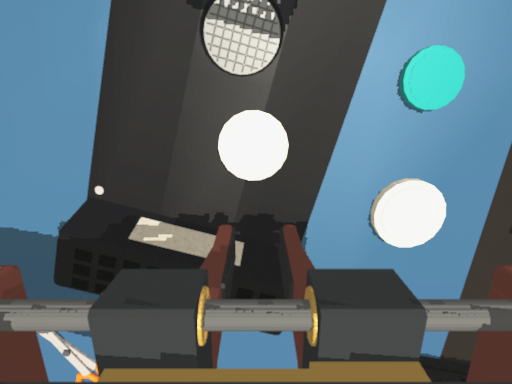

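```bash
python3 -m inch '[[0.01,-0.02,0.2,0,0,0,0.41],[0.01,-0.02,0.35,0,0,0,0.41],[0.01,-0.02,0.41,0,0,0,0.41],[0.01,-0.02,0.45,0,0,0,0.41],[0.01,-0.02,0.45,0,0,0,0.41],[0.01,-0.02,0.45,0,0,0,0.41]]' | head -4; python3 -c "
from h import *;go((562.4,-117.2,54.5),95);go((547.4,-36.2,54.5),95)"
```

```text
t: 4.0
ee_pos: [562.3, -127.2, 53.9]
orientation: [2.12, 2.317, 0.001]
ft_force: [0.1, -0.4, 0.6]
pos [ 562.3 -127.2   53.9] t 4.0 F [ 0.1 -0.4  0.6] w 25.8 units [ 0.067  0.007 -0.004] [0.001 0.    0.002]
pos [ 562.3 -127.2   53.9] t 4.0 F [ 0.1 -0.4  0.6] w 25.8 units [ 0.613 -0.045 -0.004] [0.001 0.    0.002]
```

```bash
python3 -m inch '[[0.04,0,0,0,0,0,0.41],[0.07,0,0,0,0,0,0.41],[0.09,0,0,0,0,0,0.41],[0.11,-0.002,0,0,0,0,0.41],[0.13,-0.004,0,0,0,0,0.41],[0.15,-0.006,0,0,0,0,0.41],[0.17,-0.008,0,0,0,0,0.41],[0.19,-0.01,0,0,0,0,0.41],[0.21,-0.012,0,0,0,0,0.41],[0.23,-0.014,0,0,0,0,0.41]]' | head -4; python3 -c "
from h import *;go((547.4,-36.2,54.5),95)
import pickle
o=ctrl.get_obs();im=ctrl.get_image('wrist');pickle.dump((o,im),open('w3.pkl','wb'));cv2.imwrite('pics/w3.png',im[:,:,::-1])
c=cam('wrist',o);print(proj(c,(544.5,-3,50)))"
```

```text
t: 5.25
ee_pos: [556.6, -92.7, 53.2]
orientation: [-2.12, -2.318, 0.0]
ft_force: [-0.3, -0.0, 0.7]
pos [556.6 -92.7  53.2] t 5.25 F [-0.3 -0.   0.7] w 25.9 units [ 0.381 -0.027 -0.009] [-0.    -0.     0.002]
(np.float64(248.11898473272876), np.float64(80.78894847877267))
```

View pics/w3.png

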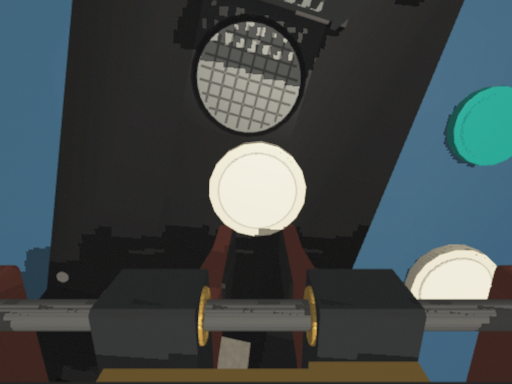

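```bash
python3 -c "
from h import *
import pickle
o,im=pickle.load(open('w3.pkl','rb'));c=cam('wrist',o)
a=cast(c,(257.3,188.5),58);b=cast(c,(249,76.5),50);print(a,b)
M=R.from_rotvec(o['orientation']).as_matrix();print(M.T@(b-a)/150, M.T@(a-o['ee_pos']))
"
```

```text
[554.20040724 -58.1863362   58.        ] [544.78715048  -0.88554456  50.        ]
[ 0.38606813 -0.02858326  0.05333919] [34.60583713  0.72258706 -4.83404919]
```

```bash
python3 -m inch '[[0.02,-0.001,-0.005,0,0,0,0.41],[0.04,-0.003,-0.007,0,0,0,0.41],[0.06,-0.005,-0.007,0,0,0,0.41],[0.08,-0.006,-0.007,0,0,0,0.41],[0.1,-0.008,-0.007,0,0,0,0.41],[0.12,-0.009,-0.007,0,0,0,0.41],[0.14,-0.01,-0.007,0,0,0,0.41],[0.16,-0.012,-0.007,0,0,0,0.41],[0.18,-0.014,-0.007,0,0,0,0.41],[0.2,-0.015,-0.007,0,0,0,0.41]]' | head -4;python3 -m inch '[[0.02,-0.001,0,0,0,0,0.41],[0.04,-0.003,0,0,0,0,0.41],[0.06,-0.005,0,0,0,0,0.41],[0.08,-0.006,0,0,0,0,0.41],[0.1,-0.008,0,0,0,0,0.41],[0.12,-0.009,0,0,0,0,0.41],[0.135,-0.01,0,0,0,0,0.41],[0.15,-0.011,0,0,0,0,0.41],[0.15,-0.011,0,0,0,0,0.41]]' | head -4; python3 -c "
from h import *;go((547.4,-34.6,54.5),95)
import pickle
o=ctrl.get_obs();im=ctrl.get_image('wrist');pickle.dump((o,im),open('w4.pkl','wb'));cv2.imwrite('pics/w4.png',im[:,:,::-1])
c=cam('wrist',o);print(proj(c,(544.8,-.9,50)))"
```

```text
t: 6.55
ee_pos: [551.6, -63.1, 54.2]
orientation: [-2.121, -2.318, 0.0]
ft_force: [-0.3, 0.1, 1.3]
t: 7.68
ee_pos: [548.0, -40.8, 54.2]
orientation: [-2.12, -2.318, 0.0]
ft_force: [-0.2, 0.7, 0.1]
pos [548.  -40.8  54.2] t 7.67 F [-0.2  0.7  0.1] w 25.7 units [ 0.042 -0.    -0.002] [-0.    -0.     0.002]
(np.float64(256.69865708819924), np.float64(175.0273197411398))
```

View pics/w4.png

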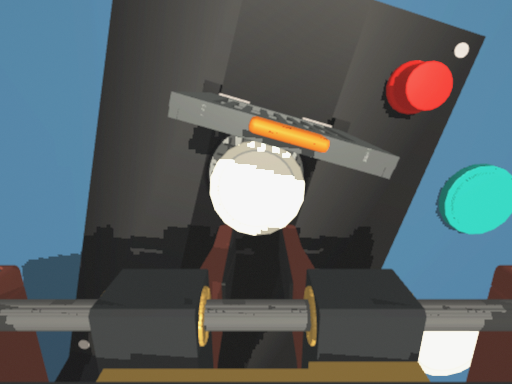

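```bash
python3 -m inch '[[0.01,0,0,0,0,0,0.41],[0.02,-0.001,0,0,0,0,0.41],[0.03,-0.001,0,0,0,0,0.41],[0.04,-0.001,0,0,0,0,0.41],[0.05,-0.001,0,0,0,0,0.41],[0.05,-0.001,0,0,0,0,0.41],[0.05,-0.001,0,0,0,0,0.41]]' | head -4; python3 -c "
from h import *;go((547.4,-34.6,54.5),95)
import pickle
o=ctrl.get_obs();im=ctrl.get_image('wrist');pickle.dump((o,im),open('w5.pkl','wb'));cv2.imwrite('pics/w5.png',cv2.resize(im[100:260,140:360,::-1],None,fx=3,fy=3))
c=cam('wrist',o);print(proj(c,(544.8,-.9,50)))"
```

```text
t: 8.6
ee_pos: [547.3, -33.5, 54.2]
orientation: [2.12, 2.318, -0.0]
ft_force: [0.3, 1.3, -0.5]
pos [547.3 -33.5  54.2] t 8.6 F [ 0.3  1.3 -0.5] w 25.8 units [-0.007  0.    -0.002] [-0.     0.     0.002]
(np.float64(256.8306815408958), np.float64(187.3839290245257))
```

View pics/w5.png

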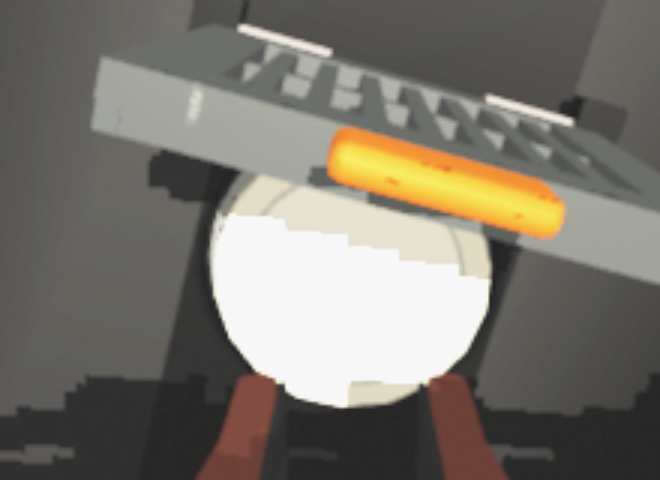

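```bash
python3 - <<'E'
from h import *
import pickle
for n in(3,4,5):
    o,im=pickle.load(open(f'w{n}.pkl','rb'));c=cam('wrist',o);V=im.min(2)
    m=(V>130);m[:140 if n==3 else 165]=0
    m[:,:190]=0;m[:,320:]=0
    w=m.sum(1);r=np.argmax(w);x=np.where(m[r])[0]
    ys=np.where(m.any(1))[0].max()
    print(n,'max width',w.max(),'row',r,x.min(),x.max(),'bottom',ys,[cast(c,(257,ys),z)[1].round(1) for z in(58,51)], w[-180:][::8])
E
```

```text
3 max width 97 row 183 209 305 bottom 327 [np.float64(-149.3), np.float64(-155.3)] [92 84 73 53  0  0  0  0  0  0  0  0  0  0  0  0  0  0  0  0  0  0  0]
4 max width 96 row 191 209 304 bottom 328 [np.float64(-99.0), np.float64(-105.1)] [89 82 70 49  0  0  0  0  0  0  0  0  0  0  1  0  0  0  0  0  0  0  0]
5 max width 113 row 319 198 316 bottom 330 [np.float64(-93.3), np.float64(-99.4)] [ 89  82  69  45   0   0   0   0   0   0   0   0   0   0 110 111   0   0
   0   0   0   0   0]
```

```bash
python3 -m inch '[[0.007,0,0,0,0,0,0.41],[0.014,0,0,0,0,0,0.41],[0.02,0,0,0,0,0,0.41],[0.02,0,0,0,0,0,0.41],[0.02,0,0,0,0,0,0.41]]' | head -4; python3 -c "
from h import *;go((547.4,-34.6,54.5),95)
import pickle
o=ctrl.get_obs();im=ctrl.get_image('wrist');pickle.dump((o,im),open('w6.pkl','wb'))
s=ctrl.get_image('side');s=cv2.resize(s[150:250,210:320],None,fx=4,fy=4,interpolation=cv2.INTER_CUBIC)
a=cv2.resize(im[130:260,180:340],None,fx=2.2,fy=2.2)
W=np.zeros((400,800,3),np.uint8);W[:s.shape[0],:440]=s;W[:a.shape[0],445:445+a.shape[1]]=a
cv2.imwrite('pics/w6.png',W[:,:,::-1])"
```

```text
t: 9.28
ee_pos: [547.0, -30.5, 54.2]
orientation: [2.12, 2.318, 0.0]
ft_force: [0.3, -0.1, 1.3]
pos [547.  -30.5  54.2] t 9.28 F [ 0.3 -0.1  1.3] w 25.8 units [-0.027  0.    -0.002] [0.    0.    0.002]
```

View pics/w6.png

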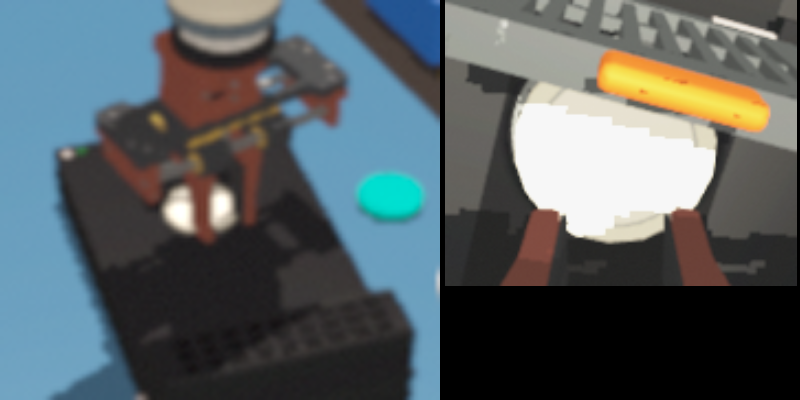

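```bash
python3 -m inch '[[-0.03,0,-0.1,0,0,0,0.41],[-0.2,0,-0.4,0,0,0,0.41],[-0.3,0,-0.8,0,0,0,1],[-0.3,0,-1,0,0,0,1],[-0.3,0,-1,0,0,0,1],[-0.3,0,-1,0,0,0,1]]' | head -4; python3 - <<'E'
from h import *
import pickle
go((556.2,60.9,230),79.5)
o=ctrl.get_obs();im=ctrl.get_image('wrist');pickle.dump((o,im),open('w7.pkl','wb'))
c=cam('wrist',o);q=proj(c,(544.8,-.9,51));print(q)
x,y=map(int,q)
crop=im[max(0,y-75):y+75,x-100:x+100];cv2.imwrite('pics/w7.png',cv2.resize(crop[:,:,::-1],None,fx=4,fy=4))
m=(im.min(2)>110).astype(np.uint8);k=np.zeros_like(m);k[max(0,y-45):y+45,x-45:x+45]=1
ct=max(cv2.findContours(m*k,0,1)[0],key=cv2.contourArea)
h=cv2.convexHull(ct)[:,0]
for z in(51,58):
    e=np.array([cast(c,p,z)[:2] for p in h]);print(z,cv2.fitEllipse(e.astype(np.float32)))
E
```

```text
t: 10.12
ee_pos: [550.3, -75.4, 203.9]
orientation: [-2.12, -2.318, 0.001]
ft_force: [-0.4, -0.3, -1.2]
pos [550.3 -75.4 203.9] t 10.12 F [-0.4 -0.3 -1.2] w 0.4 units [ 0.901  0.119 -0.174] [-0.001 -0.     0.346]
(np.float64(257.7139169661019), np.float64(107.80863748383338))
51 ((544.47802734375, -2.6252522468566895), (54.213069915771484, 55.60186767578125), 32.80952072143555)
58 ((544.4686889648438, -2.480855703353882), (53.01002502441406, 54.368011474609375), 32.80958938598633)
```

View pics/w7.png

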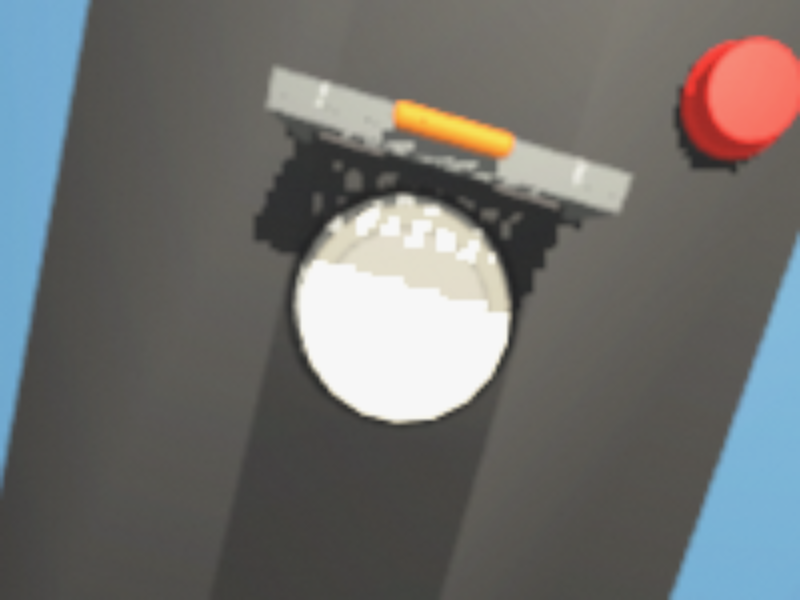

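```bash
python3 -m inch '[[0.1,0.01,-0.17,0,0,0.1,1],[0.5,0.06,-0.17,0,0,0.346,1],[0.9,0.12,-0.17,0,0,0.346,1],[0.9,0.12,-0.17,0,0,0.346,1],[0.9,0.12,-0.17,0,0,0.346,1],[0.9,0.12,-0.17,0,0,0.346,1],[0.9,0.12,-0.17,0,0,0.346,1]]' | head -4; python3 - <<'E'
from h import *
import pickle
go((556.2,60.9,115),79.5)
o,im=pickle.load(open('w7.pkl','rb'));c=cam('wrist',o)
hsv=cv2.cvtColor(im,cv2.COLOR_RGB2HSV);H,S,V=cv2.split(hsv)
for ce,s in blobs((H>5)&(H<22)&(S>130)&(np.arange(384)[:,None]<100),15):print(ce,s,cast(c,ce,136))
E
```

```text
t: 11.05
ee_pos: [556.8, 59.5, 229.5]
orientation: [-2.417, -2.007, 0.001]
ft_force: [0.2, 0.6, -0.8]
pos [556.8  59.5 229.5] t 11.05 F [ 0.2  0.6 -0.8] w 0.5 units [ 0.009 -0.006  0.763] [-0.001  0.    -0.002]
[269.2  64.4] [256  57  29  14 135] [549.99047658  30.80322457 136.        ]
```

```bash
python3 -m inch '[[0.01,-0.006,0.3,0,0,0,1],[0.01,-0.006,0.6,0,0,0,1],[0.01,-0.006,0.74,0,0,0,1],[0.01,-0.006,0.763,0,0,0,1],[0.01,-0.006,0.763,0,0,0,1],[0.01,-0.006,0.763,0,0,0,1]]' | head -4; python3 -c "
from h import *
h=np.array((551.1,33.1,0));v=np.array((.182,.983,0))
go(h+27*v+[0,0,115],79.5)"
```

```text
t: 11.8
ee_pos: [557.2, 62.2, 116.5]
orientation: [2.414, 2.008, 0.003]
ft_force: [-0.1, -0.7, 0.5]
pos [557.2  62.2 116.5] t 11.8 F [-0.1 -0.7  0.5] w 0.5 units [-0.018 -0.005  0.01 ] [ 0.003 -0.001  0.   ]
```

```bash
python3 -m inch '[[-0.07,-0.005,0.01,0,0,0,1],[-0.13,-0.005,0.01,0,0,0,1],[-0.18,-0.005,0.013,0,0,0,1],[-0.225,-0.005,0.021,0,0,0,1],[-0.265,-0.005,0.032,0,0,0,1],[-0.3,-0.005,0.047,0,0,0,1],[-0.335,-0.005,0.067,0,0,0,1],[-0.37,-0.005,0.089,0,0,0,1],[-0.4,-0.005,0.115,0,0,0,1],[-0.43,-0.005,0.146,0,0,0,1]]' | head -4; python3 -c "
from h import *
h=np.array((551.1,33.1,0));v=np.array((.182,.983,0))
for a,b in((-34.6,94.6),(-41.7,85.5),(-46.7,74.6),(-49,66),(-50,57)):go(h+a*v+[0,0,b],79.5)"
```

```text
t: 13.05
ee_pos: [543.8, -1.2, 93.1]
orientation: [2.415, 2.009, 0.0]
ft_force: [0.8, 1.3, 0.5]
pos [543.8  -1.2  93.1] t 13.05 F [0.8 1.3 0.5] w 0.4 units [ 0.003  0.006 -0.01 ] [ 0.    -0.     0.001]
pos [543.8  -1.2  93.1] t 13.05 F [0.8 1.3 0.5] w 0.4 units [-0.044  0.006  0.051] [ 0.    -0.     0.001]
pos [543.8  -1.2  93.1] t 13.05 F [0.8 1.3 0.5] w 0.4 units [-0.078  0.006  0.123] [ 0.    -0.     0.001]
pos [543.8  -1.2  93.1] t 13.05 F [0.8 1.3 0.5] w 0.4 units [-0.093  0.006  0.181] [ 0.    -0.     0.001]
pos [543.8  -1.2  93.1] t 13.05 F [0.8 1.3 0.5] w 0.4 units [-0.1    0.006  0.241] [ 0.    -0.     0.001]
```

```bash
python3 -m inch '[[-0.025,0.003,0.025,0,0,0,1],[-0.044,0.006,0.051,0,0,0,1],[-0.063,0.006,0.087,0,0,0,1],[-0.078,0.006,0.123,0,0,0,1],[-0.087,0.006,0.152,0,0,0,1],[-0.093,0.006,0.18,0,0,0,1],[-0.097,0.006,0.205,0,0,0,1],[-0.1,0.006,0.223,0,0,0,1],[-0.1,0.006,0.233,0,0,0,1],[-0.1,0.006,0.233,0,0,0,1]]' ; python3 -c "
from h import *
go((542,-16,55),79.5)"
```

```text
t: 14.3
ee_pos: [542.1, -15.9, 59.1]
orientation: [2.415, 2.009, 0.0]
ft_force: [-2.5, -0.2, 9.2]
width: 0.4
grasp_force: 4.3
pos [542.1 -15.9  59.1] t 14.3 F [-2.5 -0.2  9.2] w 0.4 units [-0.001 -0.     0.028] [0.    0.    0.001]
```

```bash
python3 -m inch '[[0,0,0.007,0,0,0,1],[0,0,0.007,0,0,0,1],[0,0,0.007,0,0,0,1]]' | sed -n '2p;4p'; python3 -m inch '[[-0.02,0,0.002,0,0,0,1],[-0.02,0,0.002,0,0,0,1]]' | sed -n '2p;4p'
```

```text
ee_pos: [542.1, -15.9, 58.8]
ft_force: [-5.5, -0.1, 17.2]
ee_pos: [542.3, -17.5, 58.8]
ft_force: [-3.6, 8.8, 18.6]
```

```bash
python3 -m inch '[[0.01,0,-0.03,0,0,0,1],[0.01,0,-0.2,0,0,0,1],[0,0,-0.6,0,0,0,1],[0,0,-1,0,0,0,1],[0,0,-1,0,0,0,1],[0,0,-1,0,0,0,1]]' | head -4; python3 - <<'E'
from h import *
a=ctrl.get_image('wrist');b=ctrl.get_image('scene')[150:250,160:330]
W=np.zeros((590,560,3),np.uint8);W[:384,:512]=a;W[388:588,:340]=cv2.resize(b,None,fx=2,fy=2,interpolation=cv2.INTER_CUBIC)
cv2.imwrite('pics/end.png',W[:,:,::-1])
c=cam('wrist');H,S,V=cv2.split(cv2.cvtColor(a,cv2.COLOR_RGB2HSV))
for nm,m,z in(('tab',(H>5)&(H<22)&(S>130),58),('red',((H<6)|(H>174))&(S>150)&(V>90),68)):
  for ce,s in blobs(m,30):print(nm,ce,s[4],cast(c,ce,z).round(1))
print('tab expected',np.array((551.1,33.1))-76*np.array((.182,.983)))
E
```

```text
t: 15.68
ee_pos: [540.8, -18.9, 206.5]
orientation: [-2.415, -2.009, 0.001]
ft_force: [-0.8, -0.7, -0.0]
tab [256.5 202. ] 77 [535.1 -42.2  58. ]
tab [246.9 228.9] 41 [518.8 -71.5  58. ]
tab [252.  297.3] 78 [ 507.7 -160.4   58. ]
tab [261.9 304.5] 117 [ 517.6 -172.6   58. ]
tab [252.  338.6] 40 [ 496.3 -220.3   58. ]
tab [261.9 338.5] 41 [ 508.6 -222.4   58. ]
tab [223.6 373.3] 4814 [ 448.9 -268.7   58. ]
red [321.9  97.3] 582 [616.2  53.1  68. ]
tab expected [537.268 -41.608]
```

View pics/end.png

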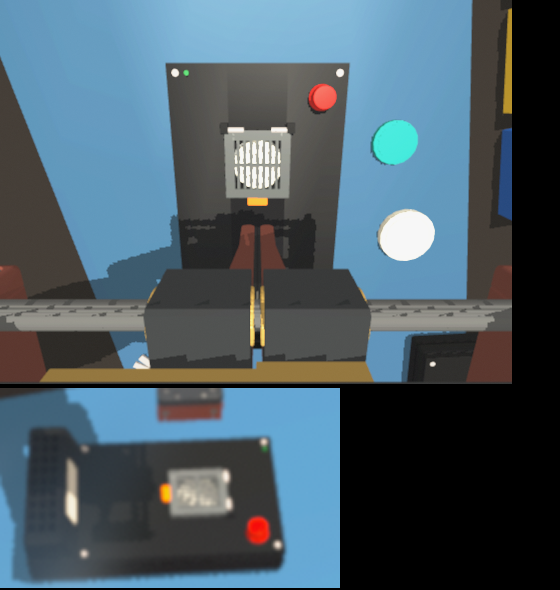

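The cover is shut flat: the tab is at (257,202), at its expected position. The cassette shows centred under the grille, the red cap at (322,97) has not moved, and the hand is clear.

```bash
python3 -c "
from workcell import ctrl;print(ctrl.close_job())"
```

```text
the job is handed in; nothing more can be done
None
```

The cassette was nudged flat into the seat, the grille cover pushed fully shut over it, the hand drawn clear with nothing else touched, and the job handed in at about 16 s of the 48 s allowed.

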